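# Hook the dropped collar home from behind the shelf guard

### The job

The gilt collar has slid away under the fixed brass wire guard at the back of the seal shelf. Take the hook from its rest, catch the collar with it behind the guard and draw it along the shelf fully home into the V of its walnut keeper, until you feel it bear snugly on both cheeks, and hold that light pull for a moment: go gently, neither dragging the collar hard into the keeper nor digging the hook into the polished shelf or its guard. Leave the collar there, lay the hook back in its rest as it was, and leave the wax seal, vial and matrix handle undisturbed.

Things in the scene. Friction and masses are not known exactly. Their poses are not given: they have to be found in the camera images.
- shelf: Fixed walnut board, 250 x 400 x 18 mm, top face 18 mm above the table. Origin on the underside, mid-width, 70 mm behind the front edge; x runs to the back (away from the robot), y left, z up. Brass wire guard over the rear (see guard_rail). Under it two fixed round boxes, 57 mm wide, 37 mm high, at x = 112, y = +-135 mm; between them it is free. A 10 mm bead runs along the back edge.
- guard_rail (a point): Middle of the fixed guard's front rail: 6 mm brass bar along the shelf's y, 384 mm long, axis 76 mm above the board's top (73 mm free under it), 38 mm behind the shelf's origin. 3.5 mm wires run back from it level along x every 30 mm, too close for fingers, to a like rail 127 mm farther back. 8 mm posts at the rails' ends.
- keeper: Walnut V-chock, 12 mm high, on a brass track at the front of the board: two cheeks at 45 degrees to x, a 90 degree V open to +x (to the guard), mouth 65 mm wide. Its thumb-screw clamps it anywhere within +-5 mm along x, to suit the collars; it does not give. Fixed origin on the board's top, where a fully home collar's middle lies at mid-setting: true home is within +-5 mm in x, found by feel.
- collar_center (a point): Centre (half-way up) of the loose gilt-brass collar: a plain ring, 46 mm outside, bore 30 mm, 10 mm high, 60 to 120 g, lying flat on the board under the guard. It slides with a drag of under 1.5 N; a hook lowered into its bore draws it along.
- hook_grip (a point): Middle of the hook's boxwood handle: 90 mm long (x), 16 mm wide (y) with flat sides, 18 mm high (z). x points to the hooked end, z up. A 6 mm steel rod runs on along x to x = 132 mm, there bent straight down by 42 mm; a 33 mm tail of the same rod sticks out behind. Loose, 90 g, balances 34 mm ahead of this point. Lies in the rest, bent end hanging down.
- hook_tip (a point): Lower rounded end of the hook's bent-down foot: 132 mm ahead of and 42 mm below the middle of the handle.
- rest: Fixed walnut tool rest on the table: 175 x 50 x 10 mm foot with two uprights at x = -64 and +70 mm, each 12 mm thick with a 90 degree V notch open upwards, 30 mm wide at the top, 74 mm high. They carry the hook's rod with its axis 60 mm above the table, middle of the handle over the rest's origin, bent end towards +x. Origin on the table under the rest's middle.
- clip: Fixed blued-steel spring clip on the shelf board, holding the wax seal upright; 34 x 60 mm foot, origin under its middle.
- seal: Brown wax pendant seal, a loose upright disc 60 mm across and 14 mm thick in the clip; origin at the disc's centre, x along its axis. Fragile bystander.
- vial: Loose glass vial with a silver top, 26 mm wide, 64 mm high, upright on the shelf board; origin under its middle. Bystander.
- matrix: Loose ebony matrix handle on a 34 mm brass foot, 62 mm high, upright on the shelf board; origin under its middle. Bystander.

How it is judged:
On the way, in this order (a step that is already met when the one before it is completed fails the run):
1. the hook has caught the collar and draws it while it is still behind the guard's front rail (contact force between hook and collar above 0.1 N and x of collar_center in the frame of shelf above 0.05 m and distance of collar_center from where it was at the start of the episode above 0.01 m), for 0.05 s.
2. the hook draws the collar home in the keeper: centred in the V and bearing on the cheeks with more than 1.5 N, for 0.3 s (x of collar_center in the frame of keeper between -0.007 and 0.008 m and y of collar_center in the frame of keeper between -0.003 and 0.003 m and contact force between collar and keeper above 1.5 N and contact force between hook and collar above 1 N), for 0.3 s.
At the end, for the whole second after the job is handed in: The collar lies flat and still in the keeper's V: centre within 3 mm of its middle line and -7 to +8 mm along x from mid-setting. The hook lies still in both notches of its rest, bent end forward and down, handle's middle within 12 mm and 0.1 rad of its place. Bystanders not moved (x of collar_center in the frame of keeper between -0.007 and 0.008 m and y of collar_center in the frame of keeper between -0.003 and 0.003 m and z of collar_center in the frame of keeper between 0.003 and 0.008 m and angle between collar_center's own z axis and vertical below 0.05 rad and linear speed of collar below 0.01 m/s and horizontal distance between hook_grip and rest below 0.012 m and z of hook_grip in the frame of rest between 0.056 and 0.065 m and angle between the x axis of hook_grip and the x axis of rest, either way round below 0.1 rad and x of hook_tip in the frame of rest above 0.1 m and z of hook_tip in the frame of rest below 0.03 m and linear speed of hook below 0.02 m/s); the robot touches nothing.
It fails at once if the collar is pulled into the keeper with more than 12 N (contact force between collar and keeper above 12 N).
It fails at once if the hook presses on the shelf, its guard or the keeper with more than 8 N (contact force between hook and shelf above 8 N or contact force between hook and keeper above 8 N).
It fails at once if the robot itself strikes the shelf, its guard or the keeper with more than 8 N (contact force between any of the arm, the fingers and shelf above 8 N or contact force between the fingers and keeper above 8 N).
It fails at once if the wax seal is touched with more than 2 N or shifted by more than 5 mm (distance of seal from where it was at the start of the episode above 0.005 m or contact force between any of the arm, the fingers, hook and seal above 2 N).
It fails at once if the vial or the matrix handle is shifted by more than 10 mm (distance of any of vial, matrix from where it was at the start of the episode above 0.01 m).
It also fails if it takes over 64 s, if anything falls off the work surface, if the arm or the gripper's body presses on something with over 40 N, if the wrist force passes 120 N, or if a joint passes its speed limit or range.

### The arm

A 7-joint arm with a two-finger parallel gripper is mounted at the origin on the work surface. World frame = base frame: x ahead of the robot, y to its left, z up, the work surface at z = 0. Lengths are in m, angles in rad, forces in N, time in s.
With the tool pointing down it reaches from about 0.425 to 0.875 m from the base axis. Payload 9.9 kg.
Tool frame: the origin (TCP) lies midway between the tips of the shut fingers; the grasp point (between the pads) lies 19 mm behind it; z points along the fingers, y is the direction in which the jaws open and shut (so a half turn about z gives the same grasp; the last joint's range is limited). The gripper opens to 85 mm and grips with 20 to 120 N. Pads are 22 mm wide; open, the fingers measure 114 mm over their backs; the gripper's body (76 mm by 85 mm) begins 54 mm behind the grasp point. The pads swing forward as they close: fully open they stand 13 mm farther back than shut.
Start: joints at [-1.413, 0.576, 0.025, 1.437, -0.015, 1.129, -0.057], TCP at [0.162, 0.655, 0.231] pointing down, gripper open.
Joint ranges: [-2.76, 2.76], [-0.34, 2.15], [-1.52, 1.57], [0.19, 2.46], [-1.09, 4.23], [0.17, 1.99], [-2.82, 2.82]. Speed limits (rad/s): [2.22, 2.22, 3.01, 3.01, 3.14, 3.14, 3.14].

### API

Orientations are given as a rotation vector (axis times angle).
In Python, from bench import monitor, viewer, order gives the robot as it stands.
- The arm moves only by the tool step_arm, never from a script. Its argument "deltas" is a list that holds one entry, the list of rows, each a list of 7 numbers: the turn, a rotation vector about the world's x, y, z in units of 5 degrees (1.0 is 5 degrees), then the shift along the world's x, y, z in units of 25 mm (1.0 is 25 mm), then the opening, from -1 (shut) to 1 (fully open). A call has 1 to 12 rows; each row is the pose to reach, as a shift and turn from the pose commanded when the call began; what a row does not reach only later rows make up. A row lasts 1/12 s, in which the tool goes at most 41.7 mm and 7.16 degrees, less where a joint would pass 70% of its speed; a pose out of reach is approached as far as the arm can. A call with a gripper value outside its range is refused whole. The fingers move at their own pace and stop on an object; "squeeze" is the grip in N (left out, the last holds). Time passes only in rows, so rows that repeat a pose let the fingers close. It gives the time, the measured TCP pose, the force and the opening at its end, in the units of the state.
- monitor.sense(): the state, without advancing time (a new reading comes with each control period).
- viewer.capture(name): name is "scene" or "top" or "wrist"; returns the picture (400x640x3 uint8, red, green, blue); there is no depth.
- viewer.get_calibration(name): a dict with "K" (3x3 intrinsics, pixels), "world_from_camera" (4x4, takes a point from camera to world coordinates). Camera axes: x right, y down, z forward; pixel columns grow to the right and rows downward; lengths in m; the calibration is good to about 2 mm. The wrist camera is an equidistant fisheye: a pixel r from the principal point sees the ray r / f radians off the axis. A picture is of the moment at which its call begins: read the wrist's pose just before it. get_calibration takes no time and is no camera call; for the wrist camera it gives the pose at the moment of the call.
- order.job_done(): hands the job in, once; it reports no verdict.
Trained networks look in the newest picture that a camera, given by its name, has taken for a name from the list of things; names that differ only in an ending like _2 or _b are one class to them, and where a whole thing is asked for, a point or a joint stands for the part that bears it (a point fixed in the world has none). Each returns a list of dicts, best first, with "conf" (0 to 1); they miss things now and then, are a little off and sometimes report something else, mostly with a low value. They report only what shows in the picture. A call takes as long as a camera call.
- viewer.cut_out(camera, name): "region" (400x640 bool, what is visible of it) and "at" ([column, row] in pixels, amid what is visible of it).
The state is a dict: "t": time; "qpos": joint angles; "dq": joint speeds; "joint_efforts": joint torques, N m; "tcp_pos": TCP position; "ee_rot": TCP orientation; "contact_force": force on the tool from outside, world axes, zero at the start; "wrist_torque": the same for the moment, N m; "width": finger opening in m.
Only numpy, scipy, OpenCV 4.12 (cv2) and the standard library are available. Lean on these libraries where they do the work, as an engineer would, in place of code of your own. Each camera call takes 0.05 s, during which the arm holds its last target. There are 200 camera calls.

## Working session

There is one attempt and no reset: what is moved stays moved. The work goes in short steps, Python scripts to look and compute and a tool call to move; the robot and the scene stay as the last step left them, time stands still between calls to the robot, and variables do not carry over. Pictures are saved under pics/ and viewed, about 8 in all and at most 12, crops included, and the job is handed in when it is done.

Besides the shell and the picture viewer there is one more tool, called after "Emit:" as name(argument=value, ...) on one line, values as JSON. step_arm: Moves the arm, as the interface text tells. Its arguments: {"type":"object","properties":{"deltas":{"type":"array","items":{"type":"array","items":{"type":"array","items":{"type":"number"}}}},"squeeze":{"type":"number"}},"required":["deltas"]}

```bash
mkdir -p pics; ls
cat > h.py <<'E'
from bench import monitor, viewer, order
import numpy as np, cv2
def cap(n,f):
    im=viewer.capture(n); cv2.imwrite('pics/'+f,im[:,:,::-1]); return im
def ray(n,px):
    c=viewer.get_calibration(n); K=np.array(c['K']); T=np.array(c['world_from_camera'])
    d=np.array([(px[0]-K[0,2])/K[0,0],(px[1]-K[1,2])/K[1,1],1.])
    if n=='wrist':
        r=np.hypot(d[0],d[1]); d=np.array([d[0]/r*np.sin(r),d[1]/r*np.sin(r),np.cos(r)]) if r>1e-9 else np.array([0,0,1.])
    return T[:3,3],T[:3,:3]@d
def onz(n,px,z):
    o,d=ray(n,px); return o+d*(z-o[2])/d[2]
def proj(n,p):
    c=viewer.get_calibration(n); K=np.array(c['K']); T=np.array(c['world_from_camera'])
    q=T[:3,:3].T@(np.asarray(p)-T[:3,3])
    if n=='wrist':
        r=np.hypot(q[0],q[1]); th=np.arctan2(r,q[2]); u=q[:2]/r*th
    else: u=q[:2]/q[2]
    return K[:2,:2]@u+K[:2,2]
E
python3 - <<'E'
from h import *
print(monitor.sense())
for n in('scene','top'):
    cap(n,n+'0.png')
    print(n,np.round(viewer.get_calibration(n)['world_from_camera'],3).tolist())
    for k in 'shelf guard_rail keeper collar_center hook_grip hook_tip rest clip seal vial matrix'.split():
        for r in viewer.cut_out(n,k)[:1]:
            z={'shelf':.018,'keeper':.03,'collar_center':.028,'hook_grip':.069,'rest':.04,'seal':.06,'vial':.05,'matrix':.05}.get(k,.03)
            print(n,k,round(r['conf'],2),np.round(r['at']),r['region'].sum(),np.round(onz(n,r['at'],z),3))
E
```

```text
pics
{'t': 0.0, 'qpos': array([-1.41282665,  0.57652997,  0.02483024,  1.43795182, -0.01502319,
        1.12902644, -0.05655398]), 'dq': array([-7.56698013e-04,  1.22938396e-03, -4.32237058e-04,  2.86780661e-05,
        3.43919232e-04,  5.99977011e-04,  4.82299298e-04]), 'joint_efforts': array([-7.52662054e-04, -7.65759587e+01,  2.25025155e+00, -2.85971546e+01,
        1.53710047e-02,  1.27134586e-02, -8.02751828e-06]), 'tcp_pos': array([0.16147422, 0.65489999, 0.23042834]), 'ee_rot': array([-3.78858148e-01, -3.11851619e+00,  2.71000770e-03]), 'contact_force': array([-0.87887528,  0.5736512 , -0.32042432]), 'wrist_torque': array([ 0.01854636, -0.01049119,  0.01338337]), 'width': 0.08534013240916542}
scene [[-0.078, 0.861, -0.503, 1.078], [0.997, 0.06, -0.052, -0.006], [-0.014, -0.506, -0.863, 0.96], [0.0, 0.0, 0.0, 1.0]]
scene shelf 0.57 [402. 252.] 20375 [0.649 0.113 0.018]
scene guard_rail 0.58 [402. 251.] 20157 [0.651 0.111 0.03 ]
scene keeper 0.72 [408. 207.] 380 [0.546 0.124 0.03 ]
scene collar_center 0.52 [386. 260.] 243 [0.672 0.08  0.028]
scene hook_grip 0.94 [196. 174.] 478 
[... 374 characters left out ...]
189, 0.426], [-0.999, -0.003, 0.046, -0.066], [-0.044, -0.189, -0.981, 0.854], [0.0, 0.0, 0.0, 1.0]]
top shelf 0.82 [257. 172.] 19300 [0.631 0.11  0.018]
top guard_rail 0.92 [258. 173.] 19227 [0.626 0.106 0.03 ]
top keeper 0.74 [250. 208.] 388 [0.547 0.12  0.03 ]
top collar_center 0.45 [272. 156.] 142 [0.666 0.076 0.028]
top hook_grip 0.85 [470. 226.] 698 [ 0.506 -0.34   0.069]
top hook_tip 0.79 [471. 227.] 612 [ 0.508 -0.356  0.03 ]
top rest 0.86 [457. 234.] 1512 [ 0.494 -0.322  0.04 ]
top clip 0.82 [187. 215.] 207 [0.531 0.259 0.03 ]
top seal 0.83 [178. 206.] 243 [0.547 0.269 0.06 ]
top vial 0.37 [457. 231.] 1610 [ 0.498 -0.32   0.05 ]
top matrix 0.77 [332. 207.] 207 [ 0.547 -0.06   0.05 ]
```

Run:
```python
import cv2
a=cv2.imread('pics/scene0.png')[130:350,130:560]
b=cv2.imread('pics/top0.png')[100:300,120:520]
cv2.imwrite('pics/s1.png',cv2.resize(a,(800,409),interpolation=cv2.INTER_CUBIC));cv2.imwrite('pics/t1.png',cv2.resize(b,(800,400),interpolation=cv2.INTER_CUBIC))
```

```text
(no output)
```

View pics/s1.png

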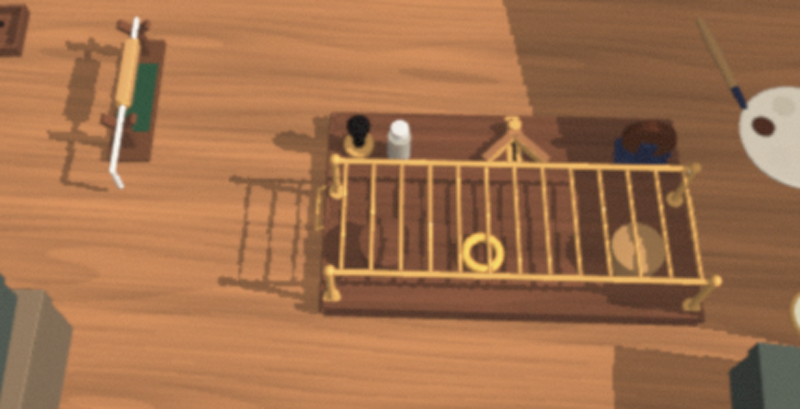

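View pics/t1.png

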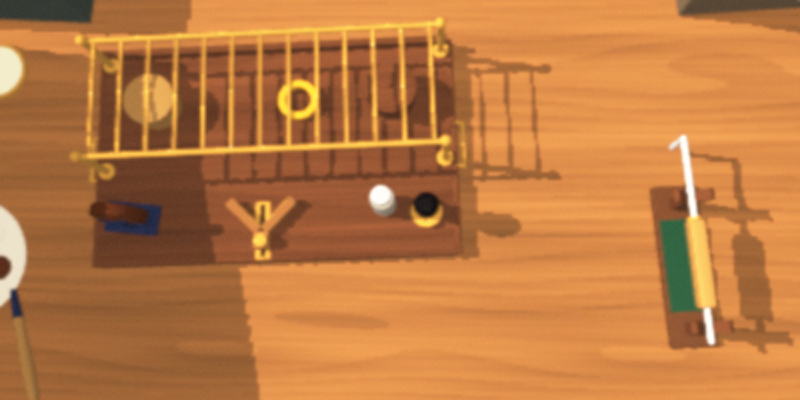

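```bash
cat > fit.py <<'E'
from h import *
from scipy.optimize import least_squares
S=lambda u,v:('scene',(130+u*430/800,130+v*220/409)); T=lambda u,v:('top',(120+u/2,100+v/2))
def fit(obs,x0):
    def res(p):
        c,s=np.cos(p[2]),np.sin(p[2]); return np.concatenate([proj(n,(p[0]+c*q[0]-s*q[1],p[1]+s*q[0]+c*q[1],q[2]))-px for (n,px),q in obs])
    r=least_squares(res,x0); return r.x,r.fun
A=[(T(75,156),(.038,.192,.094)),(T(447,146),(.038,-.192,.094)),(T(82,40),(.165,.192,.094)),(T(440,22),(.165,-.192,.094)),(T(94,267),(-.07,.2,.018)),(T(462,253),(-.07,-.2,.018)),
(S(336,160),(.038,-.192,.094)),(S(697,167),(.038,.192,.094)),(S(328,271),(.165,-.192,.094)),(S(716,281),(.165,.192,.094)),(S(322,313),(.18,-.2,.018)),(S(704,322),(.18,.2,.018))]
B=[(T(711,345),(-.078,0,.06)),(T(684,140),(.132,0,.06)),(T(671,148),(.132,0,.018)),(S(137,18),(-.078,0,.06)),(S(113,165),(.132,0,.06)),(S(121,186),(.132,0,.018))]
s,f=fit(A,[.6,.1,0]); print('shelf',s.round(4)); print(f.reshape(-1,2).round(1).tolist())
b,f=fit(B,[.5,-.33,0]); print('rest',b.round(4)); print(f.reshape(-1,2).round(1).tolist())
def loc(p):
    c,k=np.cos(s[2]),np.sin(s[2]); d=np.array(p[:2])-s[:2]; return np.round([c*d[0]+k*d[1],-k*d[0]+c*d[1]],4)
for nm,m,z in [('collar',T(298,99),.031),('collar',S(483,252),.031),('apexT',T(262,225),.030),('endL',T(227,205),.03),('endR',T(296,204),.03),('sEndL',S(546,158),.03),('sEndR',S(487,156),.03),
 ('matrix',T(427,205),.07),('matrixS',S(358,130),.07),('vial',T(381,200),.08),('vialS',S(400,130),.08)]:
    p=onz(*m,z); print(nm,p.round(4),loc(p))
E
python3 fit.py
```

```text
shelf [0.5705 0.1091 0.0458]
[[0.1, 0.0], [-1.5, -3.0], [-0.7, 0.4], [-0.8, 0.6], [0.3, -0.4], [-3.8, -0.3], [-1.0, 0.1], [-1.8, 0.5], [0.2, 0.0], [-1.5, -0.1], [0.7, -1.6], [-2.1, -1.0]]
rest [ 0.494  -0.3418  0.0707]
[[-0.6, -0.7], [-0.8, 0.2], [-0.5, 0.8], [-0.7, -0.6], [-1.0, 1.1], [-0.4, -1.1]]
collar [0.6806 0.0824 0.031 ] [ 0.1088 -0.0317]
collar [0.6857 0.0862 0.031 ] [ 0.114  -0.0282]
apexT [0.5371 0.1172 0.03  ] [-0.033   0.0096]
endL [0.5591 0.1572 0.03  ] [-0.0092  0.0486]
endR [0.5606 0.0804 0.03  ] [-0.0112 -0.0282]
sEndL [0.5632 0.1577 0.03  ] [-0.0051  0.0489]
sEndR [0.5654 0.0898 0.03  ] [-0.006  -0.0191]
matrix [ 0.5537 -0.0638  0.07  ] [-0.0248 -0.172 ]
matrixS [ 0.5642 -0.0596  0.07  ] [-0.0141 -0.1683]
vial [ 0.557  -0.0165  0.08  ] [-0.0193 -0.1249]
vialS [ 0.5667 -0.0123  0.08  ] [-0.0094 -0.1211]
```

Emit:
step_arm(deltas=[[[0, 0, 2, 7, -11, 3, 1], [0, 0, 2, 7, -11, 3, 1], [0, 0, 2, 7, -11, 3, 1], [0, 0, 2, 7, -11, 3, 1], [0, 0, 2, 7, -11, 3, 1], [0, 0, 2, 7, -11, 3, 1], [0, 0, 2, 7, -11, 3, 1], [0, 0, 3.57, 14, -22, 3, 1], [0, 0, 3.57, 14, -22, 3, 1], [0, 0, 3.57, 14, -22, 3, 1], [0, 0, 3.57, 14, -22, 3, 1], [0, 0, 3.57, 14, -22, 3, 1]]], squeeze=50)

```text
t: 2.2
tcp_pos: [0.4253, 0.2403, 0.3025]
ee_rot: [-0.11, 3.139, 0.001]
contact_force: [0.9, 0.2, -0.5]
width: 0.0854
```

Emit:
step_arm(deltas=[[[0, 0, 0, 0.5, -4, 0, 1], [0, 0, 0, 0.5, -4, 0, 1], [0, 0, 0, 0.5, -4, 0, 1], [0, 0, 0, 0.5, -4, 0, 1], [0, 0, 0, 0.5, -4, 0, 1]]])

```text
t: 2.62
tcp_pos: [0.4373, 0.1414, 0.3024]
ee_rot: [-0.106, 3.139, 0.001]
contact_force: [-0.2, 0.8, 0.2]
width: 0.0855
```

Run:
```python
from h import *
print(np.round(viewer.get_calibration('wrist')['world_from_camera'],3).tolist())
im=cap('wrist','w1.png'); s=[.5705,.1091,.0458]
for k,z in [('keeper',.03),('collar_center',.028),('vial',.05),('matrix',.05),('clip',.02)]:
    for r in viewer.cut_out('wrist',k)[:1]:
        print(k,round(r['conf'],2),np.round(r['at']),r['region'].sum(),np.round(onz('wrist',r['at'],z),4))
        if k=='keeper':
            v,u=np.nonzero(r['region']); print(u.min(),u.max(),v.min(),v.max())
```

```text
[[-0.066, 0.959, 0.276, 0.367], [0.998, 0.064, 0.019, 0.136], [0.0, 0.276, -0.961, 0.445], [0.0, 0.0, 0.0, 1.0]]
keeper 0.74 [306. 234.] 918 [0.5376 0.122  0.03  ]
280 332 207 252
collar_center 0.62 [285. 319.] 233 [0.6951 0.094  0.028 ]
vial 0.78 [214. 245.] 442 [ 0.5573 -0.01    0.05  ]
matrix 0.85 [186. 237.] 589 [ 0.5502 -0.0561  0.05  ]
clip 0.93 [401. 235.] 538 [0.5333 0.2637 0.02  ]
```

View pics/w1.png

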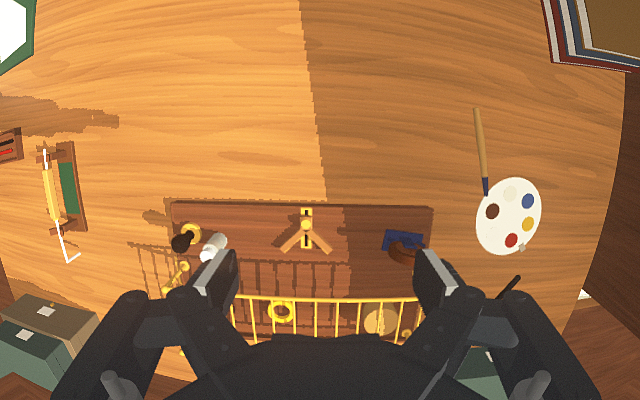

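```bash
cat >> h.py <<'E'
s=np.array([.5705,.1091,.0458])
def loc(p):
    c,k=np.cos(s[2]),np.sin(s[2]); d=np.array(p[:2])-s[:2]; return np.round([c*d[0]+k*d[1],-k*d[0]+c*d[1]],4)
E
python3 - <<'E'
from h import *
for nm,px,z in [('endL',(331,250),.03),('endR',(280,250),.03),('apexin',(306,237),.03),('collar',(283,312),.031),('frontL',(171,201),.018),('frontR',(434,207),.018),('railmid',(330,300),.094),('hookbend',(68,261),.06),('hooktail',(44,151),.06)]:
    p=onz('wrist',px,z);print(nm,p.round(4),loc(p))
E
python3 - <<'E'
import cv2
im=cv2.imread('pics/w1.png')[195:335,160:440]
cv2.imwrite('pics/w1c.png',cv2.resize(im,None,fx=2.8,fy=2.8,interpolation=cv2.INTER_CUBIC))
E
```

```text
endL [0.5596 0.1601 0.03  ] [-0.0085  0.0514]
endR [0.5656 0.0848 0.03  ] [-0.006  -0.0241]
apexin [0.5415 0.1223 0.03  ] [-0.0283  0.0145]
collar [0.6788 0.0907 0.031 ] [ 0.1074 -0.0234]
frontL [ 0.506  -0.0941  0.018 ] [-0.0737 -0.2001]
frontR [0.4866 0.3103 0.018 ] [-0.0746  0.2048]
railmid [0.605  0.1612 0.094 ] [0.0369 0.0505]
hookbend [ 0.6279 -0.3269  0.06  ] [ 0.0374 -0.4382]
hooktail [ 0.4216 -0.347   0.06  ] [-0.1696 -0.4488]
```

View pics/w1c.png

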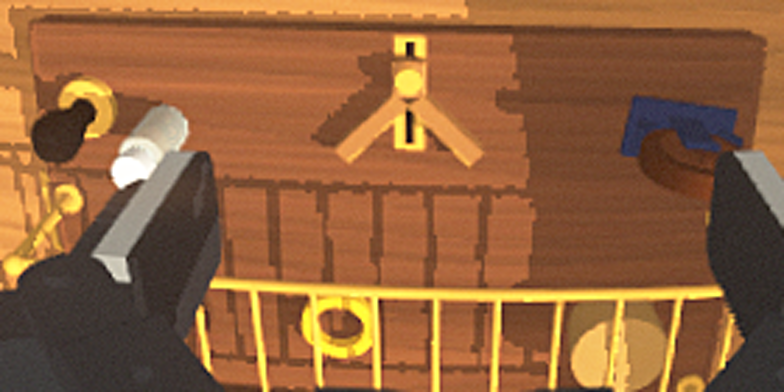

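Emit:
step_arm(deltas=[[[0, 0, 0, 3.1, -19.3, 0, 1], [0, 0, 0, 3.1, -19.3, 0, 1], [0, 0, 0, 3.1, -19.3, 0, 1], [0, 0, 0, 3.1, -19.3, 0, 1], [0, 0, 0, 3.1, -19.3, 0, 1], [0, 0, 0, 3.1, -19.3, 0, 1], [0, 0, 0, 3.1, -19.3, -2, 1], [0, 0, 0, 3.1, -19.3, -4, 1], [0, 0, 0, 3.1, -19.3, -4, 1], [0, 0, 0, 3.1, -19.3, -4, 1], [0, 0, 0, 3.1, -19.3, -4, 1], [0, 0, 0, 3.1, -19.3, -4, 1]]])

```text
t: 3.92
tcp_pos: [0.5139, -0.3327, 0.2049]
ee_rot: [-0.112, 3.14, 0.0]
contact_force: [1.4, 0.4, -0.2]
width: 0.0853
```

Emit:
step_arm(deltas=[[[0, 0, 0, 0, 0, 0, 1], [0, 0, 0, 0, 0, 0, 1], [0, 0, 0, 0, 0, 0, 1]]])

```text
t: 4.17
tcp_pos: [0.5136, -0.3308, 0.2056]
ee_rot: [0.111, -3.139, -0.001]
contact_force: [0.2, 0.9, 0.7]
width: 0.0855
```

Run:
```python
from h import *
im=cap('wrist','w2.png')
for k,z in [('hook_grip',.069),('hook_grip',.06),('rest',.03)]:
    r=viewer.cut_out('wrist',k)[0]
    m=r['region'].astype(np.uint8); print(k,z,round(r['conf'],2),np.round(r['at']),m.sum(),np.round(onz('wrist',r['at'],z),4),cv2.minAreaRect(cv2.findNonZero(m)))
```

```text
hook_grip 0.069 0.84 [311. 173.] 2426 [ 0.498  -0.3444  0.069 ] ((313.73822021484375, 188.50906372070312), (207.0448455810547, 18.08205223083496), 89.31793975830078)
hook_grip 0.06 0.84 [311. 173.] 2426 [ 0.4999 -0.3448  0.06  ] ((313.73822021484375, 188.50906372070312), (207.0448455810547, 18.08205223083496), 89.31793975830078)
rest 0.03 0.91 [323. 162.] 5069 [ 0.4932 -0.3348  0.03  ] ((315.0, 167.0), (162.0, 48.0), 90.0)
```

View pics/w2.png

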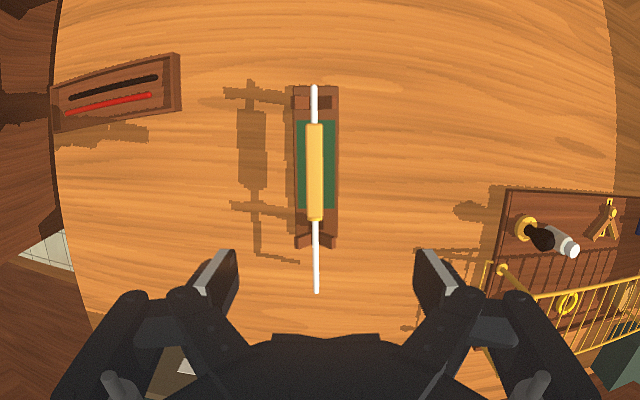

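Run:
```python
from h import *
P=[onz('wrist',p,z) for p,z in [((314,86),.06),((314,124),.069),((315.5,221),.069),((317,292),.06)]]
for p in P: print(p.round(4))
d=P[3]-P[0]; print('yaw',np.arctan2(d[1],d[0]),'len',np.linalg.norm(d),'mid',P[0]+d*78/210, 'mid2',(P[1]+P[2])/2)
```

```text
[ 0.4181 -0.3479  0.06  ]
[ 0.4533 -0.3452  0.069 ]
[ 0.5449 -0.3379  0.069 ]
[ 0.6312 -0.3314  0.06  ]
yaw 0.07712002849537372 len 0.21370150713193597 mid [ 0.49725562 -0.34179656  0.06      ] mid2 [ 0.49909844 -0.34154519  0.069     ]
```

Emit:
step_arm(deltas=[[[0, 0, 0, 0.12, -0.37, -1.5, 1], [0, 0, 0, 0.12, -0.37, -3, 1], [0, 0, 0, 0.12, -0.37, -4.5, 1], [0, 0, 0, 0.12, -0.37, -5, 1], [0, 0, 0, 0.12, -0.37, -5, 1], [0, 0, 0, 0.12, -0.37, -5, 1]]])

```text
t: 4.87
tcp_pos: [0.5166, -0.3403, 0.0815]
ee_rot: [0.111, -3.139, -0.0]
contact_force: [0.9, -0.5, 0.6]
width: 0.0856
```

Emit:
step_arm(deltas=[[[0, 0, 0, 0, 0, -0.8, 1], [0, 0, 0, 0, 0, -1.5, 1], [0, 0, 0, 0, 0, -1.5, 1], [0, 0, 0, 0, 0, -1.5, 0], [0, 0, 0, 0, 0, -1.5, -1], [0, 0, 0, 0, 0, -1.5, -1], [0, 0, 0, 0, 0, -1.5, -1], [0, 0, 0, 0, 0, -1.5, -1], [0, 0, 0, 0, 0, -1.5, -1], [0, 0, 0, 0, 0, -1.5, -1], [0, 0, 0, 0, 0, -1.5, -1], [0, 0, 0, 0, 0, -1.5, -1]]], squeeze=50)

```text
t: 5.87
tcp_pos: [0.5166, -0.3413, 0.0443]
ee_rot: [-0.109, 3.139, -0.001]
contact_force: [0.3, 0.2, 5.6]
width: 0.015
```

Emit:
step_arm(deltas=[[[0, 0, 0, 0, 0, 0.5, -1], [0, 0, 0, 0, 0, 1.2, -1], [0, 0, 0, 0, 0, 2.4, -1], [0, 0, 0, 0, 0, 3.6, -1], [0, 0, 0, 0, 0, 4.4, -1], [0, 0, 0, 0, 0, 4.4, -1], [0, 0, 0, 0, 0, 4.4, -1]]])

```text
t: 6.45
tcp_pos: [0.5166, -0.3411, 0.1552]
ee_rot: [-0.109, 3.138, -0.002]
contact_force: [-0.3, 0.4, -1.1]
width: 0.0153
```

Run:
```python
from h import *
print(monitor.sense()['tcp_pos'],monitor.sense()['ee_rot'],viewer.get_calibration('scene')['K'])
from scipy.spatial.transform import Rotation as R
st=monitor.sense()
a=cap('scene','s2.png');b=cap('wrist','w3.png')
tcp=st['tcp_pos']; d=np.array([np.cos(.0707),np.sin(.0707),0])
for nm,q in [('tail',tcp-d*.098+[0,0,.0157]),('bend',tcp+d*.112+[0,0,.0157]),('tip',tcp+d*.112-[0,0,.0263])]:
    for c in('scene','top','wrist'): print(nm,c,proj(c,q).round(1))
c=proj('scene',tcp)
x,y=int(c[0]-70),int(c[1]-50)
v=a[max(y,0):y+120,max(x,0):x+140]; print(x,y,v.shape)
v=cv2.resize(v,None,fx=3,fy=3,interpolation=cv2.INTER_CUBIC)
w=cv2.resize(b[60:340,200:440],None,fx=1.5,fy=1.5)
H=max(v.shape[0],w.shape[0]); o=np.zeros((H,v.shape[1]+w.shape[1],3),np.uint8); o[:v.shape[0],:v.shape[1]]=v; o[:w.shape[0],v.shape[1]:]=w
cv2.imwrite('pics/c3.png',o[:,:,::-1]); print(o.shape)
```

```text
[ 0.51663731 -0.34109779  0.15523077] [-1.09452274e-01  3.13753505e+00 -1.71880055e-03] [[489.73278248   0.         322.63205414]
 [  0.         489.73278248 197.47975987]
 [  0.           0.           1.        ]]
tail scene [190.5 108. ]
tail top [498.5 271.3]
tail wrist [323.9  49.1]
bend scene [174.5 193.7]
bend top [481.3 153.9]
bend wrist [324.9 416.1]
tip scene [180.4 204.7]
tip top [473.1 160.1]
tip wrist [324.9 372.5]
115 100 (120, 140, 3)
(420, 780, 3)
```

View pics/c3.png

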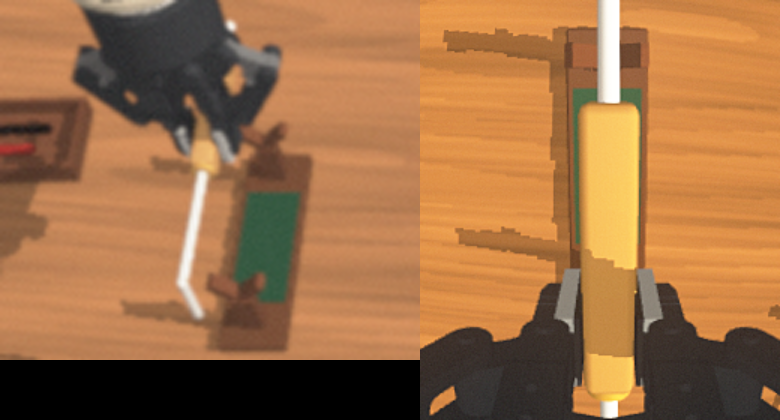

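Emit:
step_arm(deltas=[[[0, 0, -0.1, -1.2, 8, 0, -1], [0, 0, -0.1, -1.2, 8, 0, -1], [0, 0, -0.1, -1.2, 8, 0, -1], [0, 0, -0.1, -1.2, 8, 0, -1], [0, 0, -0.1, -1.2, 8, 0, -1], [0, 0, -0.26, -2.46, 16.7, 0, -1], [0, 0, -0.26, -2.46, 16.7, 0, -1], [0, 0, -0.26, -2.46, 16.7, 0, -1], [0, 0, -0.26, -2.46, 16.7, 0, -1], [0, 0, -0.26, -2.46, 16.7, 0, -1], [0, 0, -0.26, -2.46, 16.7, 0, -1], [0, 0, -0.26, -2.46, 16.7, 0, -1]]])

```text
t: 7.55
tcp_pos: [0.4533, 0.0807, 0.1525]
ee_rot: [0.085, -3.138, -0.001]
contact_force: [0.4, 0.1, -0.7]
width: 0.0156
```

Emit:
step_arm(deltas=[[[0, 0, 0, 0, 0, 0, -1], [0, 0, 0, 0, 0, -1, -1], [0, 0, 0, 0, 0, -2, -1], [0, 0, 0, 0, 0, -2, -1], [0, 0, 0, 0, 0, -2, -1]]])

```text
t: 7.97
tcp_pos: [0.4539, 0.0746, 0.1029]
ee_rot: [0.069, -3.137, 0.002]
contact_force: [0.5, 0.2, -0.5]
width: 0.0149
```

Run:
```python
from h import *
st=monitor.sense(); print(st['tcp_pos'],st['ee_rot'],st['contact_force'])
# knob height: rays from stored wrist1 pose and scene
o1,d1=ray('scene',(130+513*.5375,130+122*.538))
r=ray('wrist',(305.7,223.6))[1]; T=np.array(viewer.get_calibration('wrist')['world_from_camera'])
W=np.array([[-0.066,0.959,0.276],[0.998,0.064,0.019],[0,0.276,-0.961]]); d2=W@T[:3,:3].T@r; o2=np.array([.367,.136,.445])
A=np.c_[d1,-d2]; k=np.linalg.lstsq(A,o2-o1,rcond=None)[0]; print('knob',o1+d1*k[0],o2+d2*k[1])
```

```text
[0.45390981 0.07458049 0.10292586] [ 6.92651524e-02 -3.13748772e+00  2.47689494e-03] [ 0.46507     0.20288889 -0.48843482]
knob [0.52026778 0.11944308 0.03475694] [0.52013041 0.11869079 0.0347374 ]
```

Emit:
step_arm(deltas=[[[0, 0, 0, 0, 0, -0.8, -1], [0, 0, 0, 0, 0.07, -1.56, -1], [0, 0, 0, 0, 0.07, -1.56, -1], [0, 0, 0, 0.8, 0.11, -1.56, -1], [0, 0, 0, 1.8, 0.15, -1.56, -1], [0, 0, 0, 2.8, 0.2, -1.56, -1], [0, 0, 0, 3.8, 0.25, -1.56, -1], [0, 0, 0, 4.64, 0.29, -1.56, -1], [0, 0, 0, 4.64, 0.29, -1.56, -1], [0, 0, 0, 4.64, 0.29, -1.56, -1]]])

```text
t: 8.8
tcp_pos: [0.5719, 0.083, 0.0662]
ee_rot: [-0.072, 3.139, -0.001]
contact_force: [-0.7, -0.8, -1.0]
width: 0.0152
```

Run:
```python
from h import *
st=monitor.sense(); print(st['tcp_pos'],st['ee_rot'],st['contact_force'])
a=cap('scene','s4.png'); b=cap('top','t4.png')
tcp=st['tcp_pos']; y=.045; d=np.array([np.cos(y),np.sin(y),0]); tip=tcp+d*.112-[0,0,.0263]; print('tip',tip)
for c in('scene','top'): print(c,proj(c,tip),proj(c,[.682,.087,.028]))
o=np.hstack([cv2.resize(a[200:320,320:450],None,fx=3,fy=3,interpolation=cv2.INTER_CUBIC),cv2.resize(b[90:210,210:340],None,fx=3,fy=3,interpolation=cv2.INTER_CUBIC)])
cv2.imwrite('pics/c4.png',o[:,:,::-1])
```

```text
[0.57193253 0.08297764 0.06616377] [-7.21646342e-02  3.13920944e+00 -8.05345873e-04] [-0.69199933 -0.84276489 -1.04125901]
tip [0.68381915 0.08801594 0.03986377]
scene [390.99049192 263.06084606] [389.87865166 264.46965225]
top [265.88522186 146.95864383] [267.22172113 149.31619515]
```

View pics/c4.png

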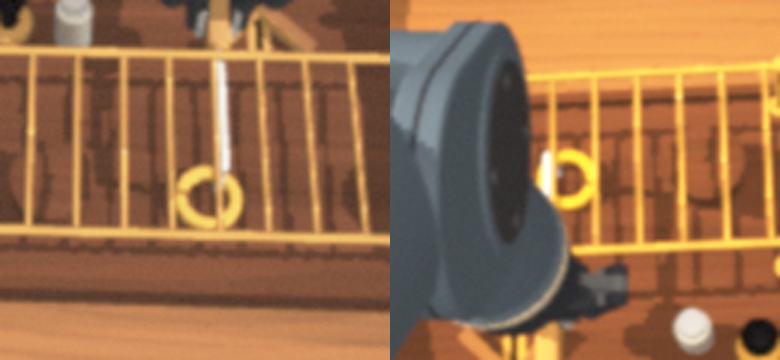

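Run:
```python
from h import *
for n,px,z in [('scene',(389.3,265.7),.028),('scene',(394.7,262.7),.040),('scene',(395.3,256.7),.082),('top',(269.3,150),.028),('top',(261.7,142),.082)]: print(n,z,onz(n,px,z).round(4))
for n in('scene','top'):
    for k in('collar_center','hook_tip'):
        for r in viewer.cut_out(n,k)[:1]:
            v,u=np.nonzero(r['region']); print(n,k,round(r['conf'],2),np.round(r['at']),r['region'].sum(),u.min(),u.max(),v.min(),v.max())
```

```text
scene 0.028 [0.6848 0.0859 0.028 ]
scene 0.04 [0.6826 0.0954 0.04  ]
scene 0.082 [0.688  0.0919 0.082 ]
top 0.028 [0.6804 0.0822 0.028 ]
top 0.082 [0.6815 0.0894 0.082 ]
scene collar_center 0.72 [384. 266.] 224 378 399 256 276
scene hook_tip 0.67 [392. 212.] 187 388 396 196 258
top hook_tip 0.38 [274. 150.] 118 260 277 140 159
```

Emit:
step_arm(deltas=[[[0, 0, 0, 0, -0.28, 0, -1], [0, 0, 0, 0, -0.28, 0, -1], [0, 0, 0, 0, -0.28, -0.2, -1], [0, 0, 0, 0, -0.28, -0.4, -1], [0, 0, 0, 0, -0.28, -0.5, -1], [0, 0, 0, 0, -0.28, -0.5, -1]]])

```text
t: 9.6
tcp_pos: [0.5701, 0.0769, 0.0511]
ee_rot: [0.074, -3.139, 0.0]
contact_force: [0.3, -0.8, -1.3]
width: 0.0153
```

Emit:
step_arm(deltas=[[[0, 0, 0, 0, 0, -0.08, -1], [0, 0, 0, 0, 0, -0.12, -1], [0, 0, 0, 0, 0, -0.12, -1]]])

```text
t: 9.85
tcp_pos: [0.5706, 0.0769, 0.0489]
ee_rot: [0.074, -3.14, 0.0]
contact_force: [0.3, 0.5, -1.5]
width: 0.0149
```

Emit:
step_arm(deltas=[[[0, 0, 0, 0, 0, -0.05, -1], [0, 0, 0, -0.15, -0.01, -0.05, -1], [0, 0, 0, -0.3, -0.01, -0.05, -1], [0, 0, 0, -0.45, -0.02, -0.05, -1], [0, 0, 0, -0.6, -0.03, -0.05, -1], [0, 0, 0, -0.75, -0.04, -0.05, -1], [0, 0, 0, -0.9, -0.04, -0.05, -1], [0, 0, 0, -1.05, -0.05, -0.05, -1], [0, 0, 0, -1.2, -0.06, -0.05, -1], [0, 0, 0, -1.2, -0.06, -0.05, -1]]])

```text
t: 10.68
tcp_pos: [0.5398, 0.0753, 0.0479]
ee_rot: [0.074, -3.14, -0.0]
contact_force: [-0.9, 0.2, -2.2]
width: 0.0151
```

Run:
```python
from h import *
st=monitor.sense(); print(st['tcp_pos'],st['ee_rot'],st['contact_force'])
cap('scene','s5.png')
r=viewer.cut_out('scene','collar_center')[0]; v,u=np.nonzero(r['region']); print(r['conf'],r['at'],u.min(),u.max(),v.min(),v.max(), onz('scene',((u.min()+u.max())/2,(v.min()+v.max())/2),.028))
```

```text
[0.53979238 0.07531699 0.04789432] [ 7.38610292e-02 -3.13997904e+00 -6.44380411e-05] [-0.86765393  0.18617615 -2.18665326]
0.61 [384.7, 261.3] 378 398 248 268 [0.66798973 0.08303057 0.028     ]
```

Emit:
step_arm(deltas=[[[0, 0, 0, -0.17, 0.13, 0, -1], [0, 0, 0, -0.33, 0.26, 0, -1], [0, 0, 0, -0.5, 0.39, 0, -1], [0, 0, 0, -0.67, 0.52, 0, -1], [0, 0, 0, -0.83, 0.65, 0, -1], [0, 0, 0, -1.0, 0.78, 0, -1], [0, 0, 0, -1.17, 0.91, 0, -1], [0, 0, 0, -1.33, 1.04, 0, -1], [0, 0, 0, -1.5, 1.17, 0, -1], [0, 0, 0, -1.67, 1.3, 0, -1], [0, 0, 0, -1.83, 1.43, 0, -1], [0, 0, 0, -2.0, 1.56, 0, -1]]])

```text
t: 11.78
tcp_pos: [0.4903, 0.1146, 0.0479]
ee_rot: [-0.074, 3.141, -0.0]
contact_force: [0.8, -0.7, -1.2]
width: 0.0154
```

Emit:
step_arm(deltas=[[[0, 0, 0, -0.15, -0.01, 0, -1], [0, 0, 0, -0.3, -0.02, 0, -1], [0, 0, 0, -0.45, -0.02, 0, -1], [0, 0, 0, -0.6, -0.03, 0, -1], [0, 0, 0, -0.6, -0.03, 0, -1]]])

```text
t: 12.2
tcp_pos: [0.4747, 0.1133, 0.0478]
ee_rot: [0.074, -3.14, 0.0]
contact_force: [0.4, -0.2, -0.9]
width: 0.015
```

Run:
```python
from h import *
st=monitor.sense(); print(st['tcp_pos'],st['ee_rot'],st['contact_force'])
a=cap('scene','s6.png')
for k in('collar_center','keeper'):
    r=viewer.cut_out('scene',k)[0]; v,u=np.nonzero(r['region']); p=onz('scene',((u.min()+u.max())/2,(v.min()+v.max())/2),.029);print(k,r['conf'],r['at'],u.min(),u.max(),v.min(),v.max(), p,loc(p))
cv2.imwrite('pics/c6.png',cv2.resize(a[170:290,340:490],None,fx=5,fy=5,interpolation=cv2.INTER_CUBIC)[:,:,::-1])
```

```text
[0.47469324 0.11334597 0.04782542] [ 7.35277945e-02 -3.13971100e+00  2.15572228e-04] [ 0.42365326 -0.2251452  -0.91248131]
collar_center 0.77 [403.1, 233.1] 393 414 220 240 [0.6018878  0.11489878 0.029     ] [0.0316 0.0044]
keeper 0.66 [406.0, 208.8] 388 424 193 217 [0.54053806 0.12062248 0.029     ] [-0.0294  0.0129]
```

View pics/c6.png

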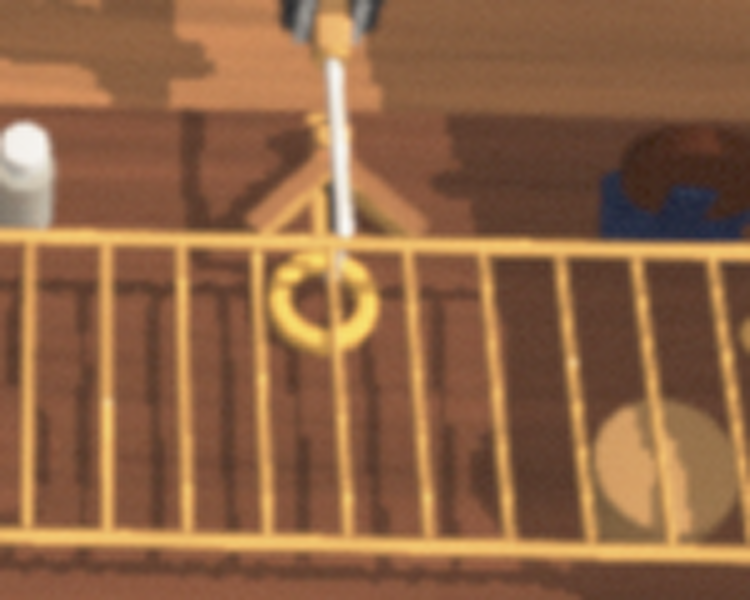

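Emit:
step_arm(deltas=[[[0, 0, 0, -0.15, -0.01, 0, -1], [0, 0, 0, -0.3, -0.01, 0, -1], [0, 0, 0, -0.45, -0.02, 0, -1], [0, 0, 0, -0.6, -0.03, 0, -1], [0, 0, 0, -0.75, -0.04, 0, -1], [0, 0, 0, -0.9, -0.05, 0, -1], [0, 0, 0, -0.9, -0.05, 0, -1]]])

```text
t: 12.93
tcp_pos: [0.4522, 0.1123, 0.0479]
ee_rot: [0.074, -3.14, 0.0]
contact_force: [-0.4, -0.5, -0.8]
width: 0.0149
```

Run:
```python
from h import *
st=monitor.sense(); print(st['tcp_pos'],st['contact_force'],st['wrist_torque'])
a=cap('scene','s7.png')
for k in('collar_center','keeper'):
    r=viewer.cut_out('scene',k)[0]; v,u=np.nonzero(r['region']); p=onz('scene',((u.min()+u.max())/2,(v.min()+v.max())/2),.029);print(k,r['conf'],r['at'],u.min(),u.max(),v.min(),v.max(), p,loc(p))
cv2.imwrite('pics/c7.png',cv2.resize(a[170:270,360:460],None,fx=6,fy=6,interpolation=cv2.INTER_CUBIC)[:,:,::-1])
```

```text
[0.45215661 0.11226721 0.04785437] [-0.3728608  -0.45086024 -0.79241975] [-0.01464025 -0.02648727 -0.00670721]
collar_center 0.45 [404.3, 224.0] 393 414 211 230 [0.57913711 0.11501171 0.029     ] [0.0089 0.0055]
keeper 0.51 [403.7, 205.9] 389 424 193 217 [0.54046179 0.12170658 0.029     ] [-0.0294  0.014 ]
```

View pics/c7.png

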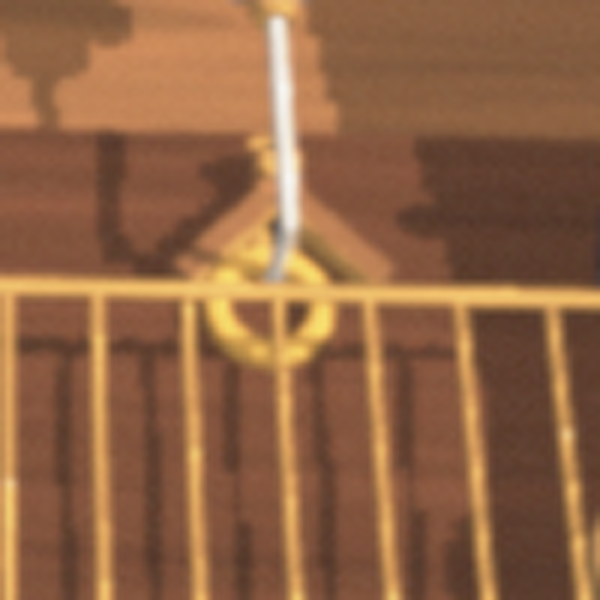

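Emit:
step_arm(deltas=[[[0, 0, 0, -0.06, 0.05, 0, -1], [0, 0, 0, -0.13, 0.1, 0, -1], [0, 0, 0, -0.2, 0.14, 0, -1], [0, 0, 0, -0.2, 0.14, 0, -1]]])

```text
t: 13.42
tcp_pos: [0.4479, 0.1162, 0.0478]
ee_rot: [0.074, -3.141, -0.0]
contact_force: [0.2, -0.5, -1.5]
width: 0.015
```

Emit:
step_arm(deltas=[[[0, 0, 0, -0.05, 0, 0, -1], [0, 0, 0, -0.1, 0, 0, -1], [0, 0, 0, -0.1, 0, 0, -1]]])

```text
t: 13.67
tcp_pos: [0.4455, 0.116, 0.0479]
ee_rot: [0.074, -3.141, -0.0]
contact_force: [0.4, 0.3, -1.3]
width: 0.0152
```

Emit:
step_arm(deltas=[[[0, 0, 0, -0.04, 0, 0, -1], [0, 0, 0, -0.04, 0, 0, -1]]])

```text
t: 13.83
tcp_pos: [0.445, 0.1159, 0.0479]
ee_rot: [-0.074, 3.14, 0.0]
contact_force: [1.1, 0.5, -0.9]
width: 0.0153
```

Emit:
step_arm(deltas=[[[0, 0, 0, -0.04, 0, 0, -1], [0, 0, 0, -0.04, 0, 0, -1]]])

```text
t: 14.0
tcp_pos: [0.4447, 0.1159, 0.048]
ee_rot: [-0.073, 3.139, 0.0]
contact_force: [4.6, 0.5, -2.7]
width: 0.0151
```

Emit:
step_arm(deltas=[[[0, 0, 0, -0.04, 0, 0, -1], [0, 0, 0, -0.04, 0, 0, -1]]])

```text
t: 14.17
tcp_pos: [0.4445, 0.1161, 0.0481]
ee_rot: [-0.073, 3.137, 0.0]
contact_force: [7.0, 0.1, -4.8]
width: 0.0149
```

Run:
```python
from h import *
st=monitor.sense(); print(st['tcp_pos'],st['contact_force'],st['wrist_torque'])
a=cap('scene','s8.png')
r=viewer.cut_out('scene','collar_center')[0]; v,u=np.nonzero(r['region']); p=onz('scene',((u.min()+u.max())/2,(v.min()+v.max())/2),.029);print(r['conf'],r['at'],u.min(),u.max(),v.min(),v.max(), p,loc(p))
cv2.imwrite('pics/c8.png',cv2.resize(a[170:270,360:460],None,fx=6,fy=6,interpolation=cv2.INTER_CUBIC)[:,:,::-1])
```

```text
[0.44450928 0.11605099 0.04812746] [ 6.99047692  0.13729075 -4.75589123] [ 0.06500075 -1.33312611 -0.07822583]
0.7 [409.4, 221.4] 399 416 210 227 [0.57367838 0.12357273 0.029     ] [0.0038 0.0143]
```

View pics/c8.png

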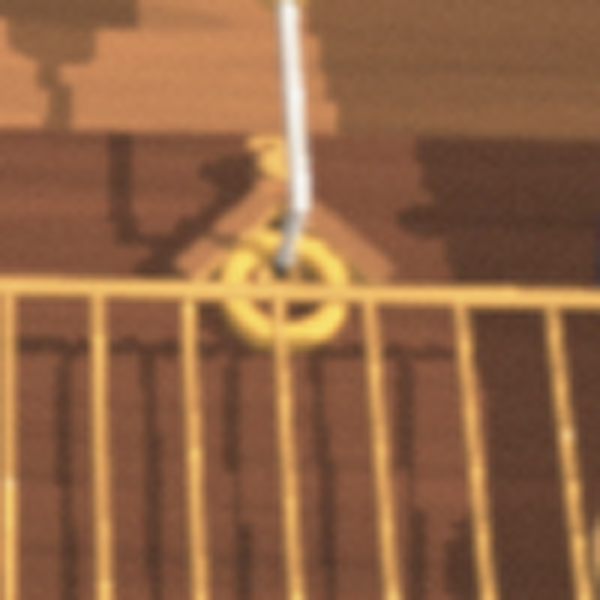

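Emit:
step_arm(deltas=[[[0, 0, 0, 0.03, 0, 0, -1], [0, 0, 0, 0.03, 0, 0, -1], [0, 0, 0, 0.03, 0, 0, -1], [0, 0, 0, 0.03, 0, 0, -1], [0, 0, 0, 0.03, 0, 0, -1], [0, 0, 0, 0.03, 0, 0, -1]]])

```text
t: 14.77
tcp_pos: [0.4446, 0.116, 0.048]
ee_rot: [-0.074, 3.139, 0.0]
contact_force: [5.1, 1.5, -3.2]
width: 0.0149
```

Emit:
step_arm(deltas=[[[0, 0, 0, 0, 0, 0, -1], [0, 0, 0, 0, 0, 0, -1], [0, 0, 0, 0, 0, 0, -1], [0, 0, 0, 0, 0, 0, -1], [0, 0, 0, 0.04, 0, 0, -1], [0, 0, 0, 0.08, 0, 0, -1], [0, 0, 0, 0.2, 0.01, 0, -1], [0, 0, 0, 0.45, 0.01, 0, -1], [0, 0, 0, 0.45, 0.01, 0, -1], [0, 0, 0, 0.45, 0.01, 0, -1]]])

```text
t: 15.6
tcp_pos: [0.4548, 0.116, 0.0478]
ee_rot: [0.074, -3.14, 0.0]
contact_force: [0.1, 0.6, -0.5]
width: 0.0149
```

Emit:
step_arm(deltas=[[[0, 0, 0, 0, 0, 0.15, -1], [0, 0, 0, 0, 0, 0.4, -1], [0, 0, 0, 0, 0, 0.8, -1], [0, 0, 0, 0, 0, 0.8, -1]]])

```text
t: 15.93
tcp_pos: [0.4552, 0.1162, 0.0694]
ee_rot: [-0.074, 3.139, 0.001]
contact_force: [1.3, 0.5, -2.0]
width: 0.0149
```

Run:
```python
from h import *
st=monitor.sense(); print(st['tcp_pos'],st['contact_force'],st['wrist_torque'])
a=cap('scene','s9.png')
r=viewer.cut_out('scene','collar_center')[0]; v,u=np.nonzero(r['region']); p=onz('scene',((u.min()+u.max())/2,(v.min()+v.max())/2),.029);print(r['conf'],r['at'],u.min(),u.max(),v.min(),v.max(), p,loc(p))
cv2.imwrite('pics/c9.png',cv2.resize(a[150:270,350:470],None,fx=5,fy=5,interpolation=cv2.INTER_CUBIC)[:,:,::-1])
```

```text
[0.4552053  0.11619423 0.06939946] [ 1.29915632  0.51701658 -1.98910307] [ 0.01869061  0.0218876  -0.04400549]
0.72 [406.6, 213.6] 397 416 209 227 [0.57261248 0.12144848 0.029     ] [0.0027 0.0122]
```

View pics/c9.png

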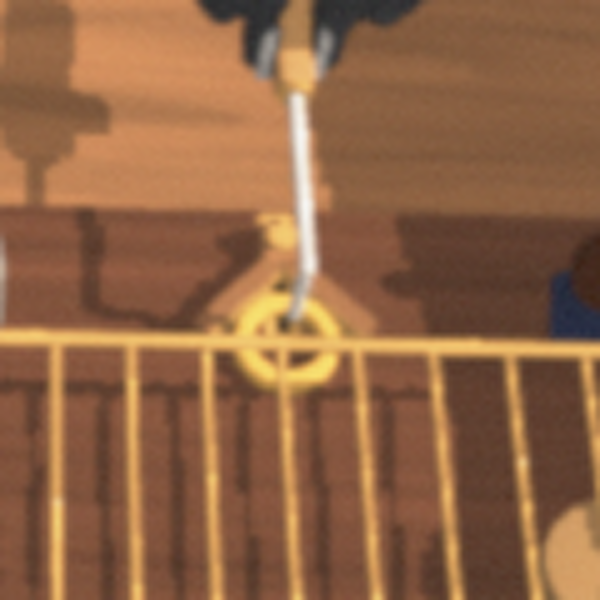

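Emit:
step_arm(deltas=[[[0, 0, 0, 0, 0, 1.5, -1], [0, 0, 0, 0, 0, 3, -1], [0, 0, 0, 0, 0, 3.42, -1], [0, 0, 0, 0.3, -2, 3.42, -1], [0, 0, 0.1, 1.2, -9, 3.42, -1], [0, 0, 0.1, 1.2, -9, 3.42, -1], [0, 0, 0.1, 1.2, -9, 3.42, -1], [0, 0, 0.1, 1.2, -9, 3.42, -1], [0, 0, 0.2, 2.46, -18.3, 3.42, -1], [0, 0, 0.2, 2.46, -18.3, 3.42, -1], [0, 0, 0.26, 2.46, -18.3, 3.42, -1], [0, 0, 0.26, 2.46, -18.3, 3.42, -1]]])

```text
t: 17.03
tcp_pos: [0.5042, -0.2574, 0.1529]
ee_rot: [0.11, -3.139, -0.001]
contact_force: [0.4, 0.9, -1.2]
width: 0.0151
```

Run:
```python
from h import *
st=monitor.sense(); print(st['tcp_pos'],st['ee_rot'])
```

```text
[ 0.5042257  -0.25741253  0.15289069] [ 1.10270086e-01 -3.13914100e+00 -9.12184536e-04]
```

Emit:
step_arm(deltas=[[[0, 0, 0, 0.2, -1.2, 0, -1], [0, 0, 0, 0.2, -1.2, 0, -1], [0, 0, 0, 0.2, -1.2, 0, -1], [0, 0, 0, 0.2, -1.2, 0, -1]]])

```text
t: 17.37
tcp_pos: [0.5092, -0.2848, 0.1526]
ee_rot: [0.109, -3.139, -0.002]
contact_force: [0.1, 0.7, -0.3]
width: 0.0152
```

Emit:
step_arm(deltas=[[[0, 0, 0, 0.28, -1.2, 0.1, -1], [0, 0, 0, 0.28, -2.2, 0.1, -1], [0, 0, 0, 0.28, -2.2, 0.1, -1], [0, 0, 0, 0.28, -2.2, 0.1, -1], [0, 0, 0, 0.28, -2.2, 0.1, -1]]])

```text
t: 17.78
tcp_pos: [0.5168, -0.3385, 0.1555]
ee_rot: [0.112, -3.139, -0.002]
contact_force: [0.3, -0.8, -1.2]
width: 0.015
```

Run:
```python
from h import *
st=monitor.sense(); print(st['tcp_pos'],st['ee_rot'])
a=cap('scene','s10.png');b=cap('wrist','w10.png')
a0=cv2.imread('pics/s2.png')[:,:,::-1]; b0=cv2.imread('pics/w3.png')[:,:,::-1]
C=lambda i:cv2.resize(i[120:220,150:250],(400,400),interpolation=cv2.INTER_CUBIC)
D=lambda i:i[60:260,200:400]
o=np.vstack([np.hstack([C(a0),C(a)]),np.hstack([D(b0),D(b),np.zeros((200,400,3),np.uint8)])])
cv2.imwrite('pics/c10.png',o[:,:,::-1])
# shift between the two pictures around the rod foot
for A,B,(x,y,w,h) in[(a0,a,(168,175,22,36)),(b0,b,(295,60,60,130))]:
    t=A[y:y+h,x:x+w].copy(); m=cv2.matchTemplate(B[y-8:y+h+8,x-8:x+w+8].copy(),t,cv2.TM_CCOEFF_NORMED); print(cv2.minMaxLoc(m)[1],np.array(cv2.minMaxLoc(m)[3])-8)
```

```text
[ 0.51683999 -0.338479    0.15553282] [ 1.12276488e-01 -3.13913707e+00 -2.47545666e-03]
0.9720270037651062 [1 0]
0.9639161825180054 [ 0 -1]
```

View pics/c10.png

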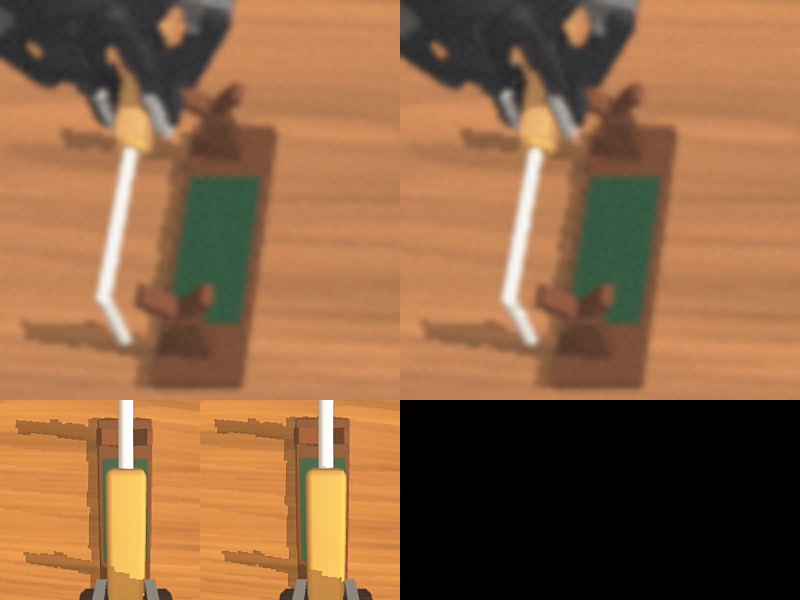

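Emit:
step_arm(deltas=[[[0, 0, 0, 0, -0.11, 0, -1], [0, 0, 0, 0, -0.11, -1, -1], [0, 0, 0, 0, -0.11, -2, -1], [0, 0, 0, 0, -0.11, -3, -1], [0, 0, 0, 0, -0.11, -3.4, -1], [0, 0, 0, 0, -0.11, -3.8, -1], [0, 0, 0, 0, -0.11, -4.1, -1], [0, 0, 0, 0, -0.11, -4.1, -1], [0, 0, 0, 0, -0.11, -4.1, -1]]])

```text
t: 18.63
tcp_pos: [0.5169, -0.3435, 0.0539]
ee_rot: [-0.11, 3.139, -0.001]
contact_force: [-0.5, -0.3, -0.9]
width: 0.0151
```

Emit:
step_arm(deltas=[[[0, 0, 0, 0, 0.09, 0, -1], [0, 0, 0, 0, 0.09, -0.15, -1], [0, 0, 0, 0, 0.09, -0.3, -1], [0, 0, 0, 0, 0.09, -0.36, -1], [0, 0, 0, 0, 0.09, -0.36, -1]]])

```text
t: 19.05
tcp_pos: [0.5168, -0.3412, 0.0444]
ee_rot: [-0.11, 3.139, -0.001]
contact_force: [0.5, -0.9, -0.5]
width: 0.0152
```

Back at the pickup pose; open gently and leave upward.

Emit:
step_arm(deltas=[[[0, 0, 0, 0, 0, 0, -0.5], [0, 0, 0, 0, 0, 0, -0.3], [0, 0, 0, 0, 0, 0, 0], [0, 0, 0, 0, 0, 0, 0.5], [0, 0, 0, 0, 0, 0, 1], [0, 0, 0, 0, 0, 0, 1], [0, 0, 0, 0, 0, 0, 1], [0, 0, 0, 0, 0, 0, 1], [0, 0, 0, 0, 0, 0, 1], [0, 0, 0, 0, 0, 0, 1]]])

```text
t: 19.88
tcp_pos: [0.5166, -0.341, 0.0444]
ee_rot: [0.11, -3.14, 0.0]
contact_force: [0.0, 0.2, -0.0]
width: 0.0857
```

Emit:
step_arm(deltas=[[[0, 0, 0, 0, 0, 0.5, 1], [0, 0, 0, 0, 0, 1.5, 1], [0, 0, 0, 0, 0, 3, 1], [0, 0, 0, 0, 0, 4.5, 1], [0, 0, 0, 0, 0, 6.4, 1], [0, 0, 0, 0, 0, 6.4, 1], [0, 0, 0, 0, 0, 6.4, 1], [0, 0, 0, 0, 0, 6.4, 1], [0, 0, 0, 0, 0, 6.4, 1]]])

```text
t: 20.63
tcp_pos: [0.5162, -0.3405, 0.2037]
ee_rot: [0.11, -3.139, -0.001]
contact_force: [0.1, -0.7, 0.2]
width: 0.0857
```

Run:
```python
from h import *
st=monitor.sense(); print(st['tcp_pos'],st['width'],st['contact_force'])
im=cap('wrist','w11.png'); a=cap('scene','s11.png'); b=cap('top','t11.png')
r=viewer.cut_out('wrist','hook_grip')[0]; m=r['region'].astype(np.uint8); print(r['conf'],r['at'],onz('wrist',r['at'],.069),cv2.minAreaRect(cv2.findNonZero(m)))
r=viewer.cut_out('scene','collar_center')[0]; v,u=np.nonzero(r['region']); print(r['conf'],u.min(),u.max(),v.min(),v.max())
a0=cv2.imread('pics/scene0.png')[:,:,::-1]; b0=cv2.imread('pics/top0.png')[:,:,::-1]
def sh(A,B,x,y,w,h):
    m=cv2.matchTemplate(B[y-6:y+h+6,x-6:x+w+6].copy(),A[y:y+h,x:x+w].copy(),cv2.TM_CCOEFF_NORMED); q=cv2.minMaxLoc(m); return round(q[1],3),np.array(q[3])-6
print('hook scene',sh(a0,a,188,180,18,54),'seal',sh(a0,a,455,190,45,32),'vial+matrix',sh(a0,a,308,190,44,28))
print('hook top',sh(b0,b,452,165,28,40),'seal',sh(b0,b,162,195,42,28),'vm',sh(b0,b,300,188,45,30))
```

```text
[ 0.51615032 -0.34052956  0.20373141] 0.08569239428053363 [ 0.13035237 -0.72598303  0.15300842]
0.75 [322.8, 172.3] [ 0.49810427 -0.34458898  0.069     ] ((323.5, 188.0), (212.0, 17.0), 90.0)
0.53 397 417 209 228
hook scene (0.999, array([0, 0])) seal (0.998, array([0, 0])) vial+matrix (0.999, array([0, 0]))
hook top (0.923, array([0, 0])) seal (0.997, array([0, 0])) vm (0.999, array([0, 0]))
```

```bash
python3 -c "
from h import *
print(order.job_done())"
```

```text
the job is handed in; nothing more can be done
None
```

I took the hook from its rest, caught the collar under the guard and drew it home into the keeper's V. I then laid the hook back in its rest and handed the job in at about 21 s.

- **Pull:** the wrist force peaked at about 7 N as the collar came home. I eased it to about 5 N and held that for roughly 0.8 s. There is no separate reading of the force on the keeper. If it counts both cheeks together, the peak would have been about 10 N, against the 12 N limit.
- **Collar:** in the scene camera it sits on the V's middle line to within about 1 pixel (roughly 2 mm). It had not moved noticeably in the last pictures, taken after the hook was lifted out and put back.
- **Hook:** it lies where it did at the start, with no shift in the scene or top picture. The top match was a little weaker (0.92, against 0.999 in the scene picture).
- **Bystanders:** the seal, vial and matrix handle show no shift in either picture.
- **Robot:** the gripper was open and clear, about 0.2 m above the table.

No check failed. The camera position estimates disagreed with each other by 3 to 6 mm, so I set the hook's side-to-side position from how it sat against the collar and keeper in the pictures. I judged the seating by feel.

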